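Seat the seed template on the sowing jig and hold it down

TASK

Take the wooden tamper off the cell tray in the white sowing jig and leave it standing in the shallow metal pan. Then pick up the green seed template by its handle, rest it on the tips of the jig's two locating pins, a little out of line, slide it until it drops onto them, and press it down against the springs until it is fully home on the white end rails. Finish while still gripping the handle and holding the template down there, ready for sowing, and leave the pots, the can and the jar where they are.

Things in the scene. Friction and masses are not known exactly. Their poses are not given: they have to be found in the camera images.
- jig: White wooden sowing jig fixed to the bench: board 270 (x) by 190 (y) mm, a raised end rail across each end (43 mm wide in x, flat top 70 mm above the bench) with a steel locating pin on it. Between them a black 12-cell tray, 178 by 140 mm, on a sprung bed; its top is 78 mm above the bench when free. Origin: centre of the underside, at bench height; z up. A half turn is the same.
- pin_a (a point): Tip of the upright steel pin on the rail at x = -108 mm, y = 0 in the jig's frame: 12 mm diameter, nose tapering over the top 6 mm to 4 mm wide, tip 20 mm above the rail top (90 mm above the bench). The template hides the pins when it is over them.
- pin_b (a point): Tip of the other, identical pin, at x = +108 mm, y = 0 in the jig's frame.
- bed (a joint): How far the sprung bed with the cell tray is pressed down, in m: 0 when free, about 0.008 when the template lies home on both end rails. It moves straight down; the springs push up with 6 N when free, rising to 14 N at 0.008.
- template: Green seed template, a loose plate 250 (x) by 150 (y) by 8 mm, about 0.35 kg. Origin: centre of its underside, z up. It fits either way round, parallel to the jig, its origin above the jig's. Its underside is 90 mm above the bench when resting on the pin tips, 78 mm once dropped on (lying on the cell tray), 70 mm when pressed home on both rails.
- socket_a (a point): Mouth, in the template's underside, of the socket at its x = -108 mm, y = 0: a 16 mm round hole, 25 mm deep, for one of the pins. It is open below only; a black cap 34 by 28 mm, 28 mm above the underside, closes it above.
- socket_b (a point): Mouth of the other socket, at x = +108 mm, y = 0 in the template's frame: a slot 22 mm long (x) by 16 mm wide (y), 25 mm deep, under a like cap.
- template_handle (a point): Middle of the template's handle bar: bar 16 mm wide (x) by 16 mm high, 114 mm long along the template's y, centre 45 mm above the template's underside, with 12 mm square posts at y = +49 and -49 mm and free space below the bar between them down to the plate. Grip it from above, fingers closing along the template's x.
- tamper: Small wooden tamper, loose, 0.18 kg, standing on the cell tray at the start: a pale board 90 (x) by 60 (y) by 14 mm with an upright round brown handle of 28 mm diameter in its middle, 94 mm tall in all. Origin: centre of the underside of the board; z up along the handle.
- tamper_grip (a point): Point on the axis of the tamper's handle, 72 mm above its underside (22 mm below the handle's top): grip it here from above at any yaw.
- pan: Shallow aluminium pan fixed on the bench, empty: outside 240 (x) by 165 (y) by 25 mm, rolled rim 26 mm high and 8 mm wide, inner floor 3 mm above the bench. Origin: centre of its underside; x along its long side. It stands on one side of the jig, the template lies on the other.
- pot_strip: Bystander: loose strip of three brown fibre pots, 56 by 172 mm, 60 mm high (a stick label stands higher). Origin: centre of the underside.
- label_can: Bystander: loose steel can with stick labels, 74 mm diameter, can 110 mm high, sticks to 170 mm. Origin: centre of the underside.
- seed_jar: Bystander: loose amber seed jar with a black lid, 64 mm diameter, 85 mm high. Origin: centre of the underside.
Not all that is in view belongs to the job. Several things have the shape of the tamper; the one meant has the colours described above.

How it is judged:
By the outcome, as a careful person would: the job done as asked, in the order asked, and still so for the second after the job is handed in, while the arm keeps its last pose, push and grip.
It also fails if it takes over 64 s, if anything falls off the work surface, if the arm or the gripper's body presses on something with over 40 N, if the wrist force passes 120 N, or if a joint passes its speed limit or range.

ROBOT

A 6-joint arm with a two-finger parallel gripper is mounted at the origin on the work surface. World frame = base frame: x ahead of the robot, y to its left, z up, the work surface at z = 0. Lengths are in m, angles in rad, forces in N, time in s.
With the tool pointing down it reaches from about 0.25 to 0.725 m from the base axis. Payload 4 kg.
Tool frame: the origin (TCP) lies between the finger pads; the fingertips stand 11 mm ahead of it and the grasp point (between the pads) lies 8 mm behind it (bot.tip_extent is the distance from the TCP to the fingertips, in m); z points along the fingers, y is the line along which they close (so a half turn about z gives the same grasp; the last joint's range is limited). The gripper opens to 85 mm and grips with 20 to 120 N. Pads are 22 mm wide; open, the fingers measure 114 mm over their backs; the gripper's body (76 mm by 85 mm) begins 54 mm behind the grasp point. The pads swing forward as they close: fully open they stand 13 mm farther back than shut.
Start: joints at [1.342, 0.241, 0.005, 1.335, 0, 1.571], TCP at [0.113, 0.487, 0.242] pointing down, gripper open.
Joint ranges: [-2.72, 2.72], [-1.05, 1.87], [-1.09, 1.28], [-1.99, 2.15], [-1.42, 1.44], [-3.14, 3.14]. Speed limits (rad/s): [2.79, 2.79, 3.14, 3.14, 3.14, 3.14].

INTERFACE

Orientations are given as a unit quaternion [x, y, z, w].
In Python, from workcell import bot gives the robot as it stands. The module is installed in compiled form; this text tells all that it offers.
- The arm moves only by the tool drive_tool, never from a script. Its argument "rows" is a list of rows, each an object of numbers: "dx", "dy", "dz": the shift along the tool's x, y, z in units of 50 mm (1.0 is 50 mm); "wx", "wy", "wz": the turn, a rotation vector about the tool's x, y, z in units of 5 degrees (1.0 is 5 degrees); "hand": the finger opening in mm, from 0 to 85.4. A call has 1 to 20 rows; each row is the pose to reach, as a shift and turn from the pose commanded when the call began, along the tool's axes at that moment; what a row does not reach only later rows make up. A row lasts 1/10 s, in which the tool goes at most 50 mm and 8.59 degrees, less where a joint would pass 70% of its speed; a pose out of reach is approached as far as the arm can. A call with a gripper value outside its range is refused whole. The fingers move at their own pace and stop on an object; the grip force is fixed at half the most. Time passes only in rows, so rows that repeat a pose let the fingers close. It gives the time, the measured TCP pose, the force, the opening and the grip force at its end, in the units of the state.
- bot.get_obs(): the state, without advancing time (a new reading comes with each control period).
- bot.camera(name): name is "scene" or "top" or "wrist"; returns the picture (480x640x3 uint8, red, green, blue); there is no depth.
- bot.get_calibration(name): a dict with "vfov" (degrees; the focal length in pixels is half the picture's height over the tangent of half this angle, whatever the lens; pixels are square), "cx", "cy" (the principal point, pixels), "origin" and "rotation" of the camera in the world; the wrist camera has in their place "mount" (4x4, takes a point from camera to tool coordinates, whose origin is the TCP and whose axes are the flange's). Camera axes: x right, y up, looking along -z (the intrinsics and any distortion apply to the point x, -y, -z); pixel columns grow to the right and rows downward; lengths in m; the calibration is good to about 2 mm. A picture is of the moment at which its call begins: read the wrist's pose just before it. get_calibration takes no time and is no camera call.
- bot.job_done(): hands the job in; it is judged then, once.
Trained networks look in the newest picture that a camera, given by its name, has taken for a name from the list of things; names that differ only in an ending like _2 or _b are one class to them, and where a whole thing is asked for, a point or a joint stands for the part that bears it (a point fixed in the world has none). Each returns a list of dicts, best first, with "score" (0 to 1); they miss things now and then, are a little off and sometimes report something else, mostly with a low value. They report only what shows in the picture. A call takes as long as a camera call. They do not tell look-alikes from the thing itself.
- bot.look_for(camera, thing): "extent" ([centre column, centre row, width, height] in pixels, round what is visible of it).
- bot.outline_of(camera, thing): "region" (480x640 bool, what is visible of it) and "extent" ([centre column, centre row, width, height] in pixels, round what is visible of it).
The state is a dict: "clock": time; "joint_pos": joint angles; "joint_vel": joint speeds; "tau": joint torques, N m; "eef_pos": TCP position; "tool_rot": TCP orientation; "ft_force": force on the tool from outside, world axes, zero at the start; "ft_torque": the same for the moment, N m; "grip_width": finger opening in m; "grasp_force": force on a finger pad.
Only numpy, scipy, OpenCV 4.12 (cv2) and the standard library are available. Lean on these libraries where they do the work, as an engineer would, in place of code of your own. Each camera call takes 0.05 s, during which the arm holds its last target. There are 200 camera calls.

## Working session

There is one attempt and no reset: what is moved stays moved. The work goes in short steps, Python scripts to look and compute and a tool call to move; the robot and the scene stay as the last step left them, time stands still between calls to the robot, and variables do not carry over. Pictures are saved under pics/ and viewed, at most 10 in all, crops included, and the job is handed in when it is done.

Besides the shell and the picture viewer there is one more tool, called after "Emit:" in YAML: its name, and indented under it one key for each argument. drive_tool: Moves the arm, as the interface text tells. Its arguments: {"type":"object","properties":{"rows":{"type":"array","items":{"type":"object","properties":{"dx":{"type":"number"},"dy":{"type":"number"},"dz":{"type":"number"},"wx":{"type":"number"},"wy":{"type":"number"},"wz":{"type":"number"},"hand":{"type":"number"}}}}},"required":["rows"]}

```bash
mkdir -p pics
cat > h.py <<'E'
import numpy as np, cv2
from workcell import bot
from scipy.spatial.transform import Rotation as R
def save(n,im): cv2.imwrite('pics/'+n,im[:,:,::-1])
def cal(n):
    c=bot.get_calibration(n)
    if 'origin' in c: return c,np.array(c['origin']),np.array(c['rotation']).reshape(3,3)
    o=bot.get_obs(); M=np.array(c['mount']); Rt=R.from_quat(o['tool_rot']).as_matrix()
    return c,np.array(o['eef_pos'])+Rt@M[:3,3],Rt@M[:3,:3]
E
python3 - <<'E'
from h import *
for n in ('scene','top','wrist'):
    print(n,bot.get_calibration(n))
a=bot.camera('scene');b=bot.camera('top')
save('s0.png',a);save('t0.png',b)
print(bot.get_obs())
E
```

```text
scene {'vfov': 43.55146062789052, 'cx': 314.61739200941656, 'cy': 235.09628029658813, 'origin': array([ 1.05702839, -0.94895161,  1.00605576]), 'rotation': array([0.41556337, 0.10869074, 0.21461666, 0.87717336])}
top {'vfov': 50.18734062774651, 'cx': 321.05890334064685, 'cy': 242.77376868517814, 'origin': array([0.46322595, 0.01291968, 1.12538376]), 'rotation': array([-0.02146474,  0.02835566,  0.70914301, -0.70416717])}
wrist {'vfov': 69.62647376790358, 'cx': 319.92339671275454, 'cy': 241.22763784898999, 'mount': array([[ 1.19372268e-04,  9.58778616e-01,  2.84154098e-01,
         7.20618494e-02],
       [ 9.99999928e-01, -2.16726613e-04,  3.11171240e-04,
        -3.34899089e-04],
       [ 3.59928086e-04,  2.84154040e-01, -9.58778573e-01,
        -1.31498816e-01],
       [ 0.00000000e+00,  0.00000000e+00,  0.00000000e+00,
         1.00000000e+00]])}
{'clock': 0.1, 'joint_pos': array([1.34198547e+00, 2.41320956e-01, 3.85420853e-03, 1.33517952e+00,
       4.07791128e-05, 1.57081413e+00]), 'joint_vel': array([-1.49624772e-03, -1.66366241e-03,  2.89475555e-03, -1.80791883e-03,
       -1.01713678e-03,  3.42934992e-05]), 'tau': array([-8.61796207e-05, -3.73138404e+01,  2.53009969e+01,  1.08305784e-02,
        6.82779682e-05,  1.34948155e-05]), 'eef_pos': array([0.11327584, 0.48644592, 0.24150847]), 'tool_rot': array([ 1.14164835e-01,  9.93461391e-01, -9.16597098e-04, -1.25839024e-04]), 'ft_force': array([-0.43361729, -0.27307061, -0.00244824]), 'ft_torque': array([-0.05637294,  0.02537388, -0.00834923]), 'grasp_force': 0.0, 'grip_width': 0.0853143084960258}
```

View pics/t0.png

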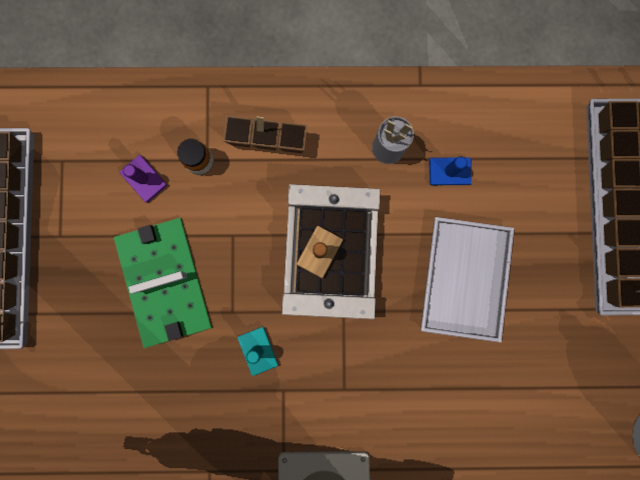

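View pics/s0.png

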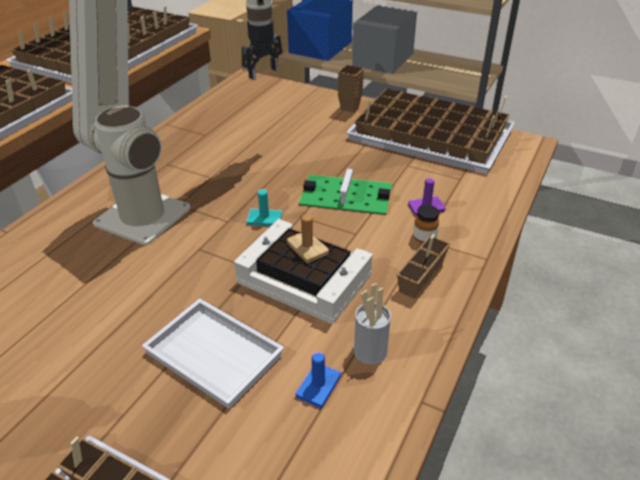

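Look-alikes for the tamper: purple (143,178), blue (451,171), teal (258,352), and the pale board with brown handle on the tray (320,250). The description fits only the last one. Pin tips are near (334,199) and (329,304), template caps near (148,234) and (175,331), and the pan is centred near (468,279).

```bash
cat > h.py <<'E'
import numpy as np, cv2
from workcell import bot
from scipy.spatial.transform import Rotation as R
def save(n,im): cv2.imwrite('pics/'+n,im[:,:,::-1])
def cal(n):
    c=bot.get_calibration(n)
    if 'origin' in c: return c,np.array(c['origin']),R.from_quat(c['rotation']).as_matrix()
    o=bot.get_obs(); M=np.array(c['mount']); Rt=R.from_quat(o['tool_rot']).as_matrix()
    return c,np.array(o['eef_pos'])+Rt@M[:3,3],Rt@M[:3,:3]
def ray(n,uv,z,K=None):
    c,p,Rm=K or cal(n); f=240/np.tan(np.radians(c['vfov']/2))
    d=Rm@np.array([(uv[0]-c['cx'])/f,-(uv[1]-c['cy'])/f,-1]); return p+d*(z-p[2])/d[2]
def proj(n,P,K=None):
    c,p,Rm=K or cal(n); f=240/np.tan(np.radians(c['vfov']/2))
    q=Rm.T@(np.array(P)-p); return np.array([c['cx']-f*q[0]/q[2], c['cy']+f*q[1]/q[2]])
E
python3 - <<'E'
from h import *
np.set_printoptions(precision=4,suppress=True)
def P(n,uv,z): r=ray('top',uv,z);print(n,r);return r
a=P('pin1',(334,198.5),.09);b=P('pin2',(329,303.5),.09);print(np.linalg.norm(a-b),(a+b)/2, np.degrees(np.arctan2(*(a-b)[[1,0]])))
P('tamp top',(320,249),.172)
c1=P('cap1',(148,234),.028);c2=P('cap2',(174.5,331),.028);print(np.linalg.norm(c1-c2),(c1+c2)/2,np.degrees(np.arctan2(*(c1-c2)[[1,0]])))
h1=P('h1',(130,289),.053);h2=P('h2',(183,275),.053);print(np.linalg.norm(h1-h2),(h1+h2)/2)
q=[P('pan',u,.026) for u in ((436,219),(513,228),(501,341),(422,332))];print(np.mean(q,0),np.linalg.norm(q[0]-q[1]),np.linalg.norm(q[1]-q[2]),np.degrees(np.arctan2(*(q[1]-q[2])[[1,0]])))
P('tealtop',(252,353),.094);P('teal board',(258,352),.014)
im=bot.camera('top')
save('t1.png',cv2.resize(im[170:330,260:400],None,fx=4,fy=4,interpolation=cv2.INTER_CUBIC)[:600])
print(R.from_quat(bot.get_obs()['tool_rot']).as_matrix())
E
```

```text
pin1 [ 0.6266 -0.0245  0.09  ]
pin2 [ 0.4139 -0.0125  0.09  ]
0.21302875922630995 [ 0.5202 -0.0185  0.09  ] -3.2278872814908475
tamp top [0.5189 0.0054 0.172 ]
cap1 [0.562  0.3726 0.028 ]
cap2 [0.3557 0.3133 0.028 ]
0.21466462595355826 [0.4588 0.3429 0.028 ] 16.019432155350096
h1 [0.4453 0.3998 0.053 ]
h2 [0.4735 0.2903 0.053 ]
0.11305764936141657 [0.4594 0.345  0.053 ]
pan [ 0.5907 -0.247   0.026 ]
pan [ 0.57   -0.4134  0.026 ]
pan [ 0.3286 -0.3796  0.026 ]
pan [ 0.349  -0.2115  0.026 ]
[ 0.4596 -0.3129  0.026 ] 0.16770918340560906 0.24380217027249818 -7.97388640364136
tealtop [0.3176 0.1413 0.094 ]
teal board [0.3083 0.1384 0.014 ]
[[-0.9739  0.2268 -0.0004]
 [ 0.2268  0.9739 -0.0016]
 [-0.     -0.0016 -1.    ]]
```

View pics/t1.png

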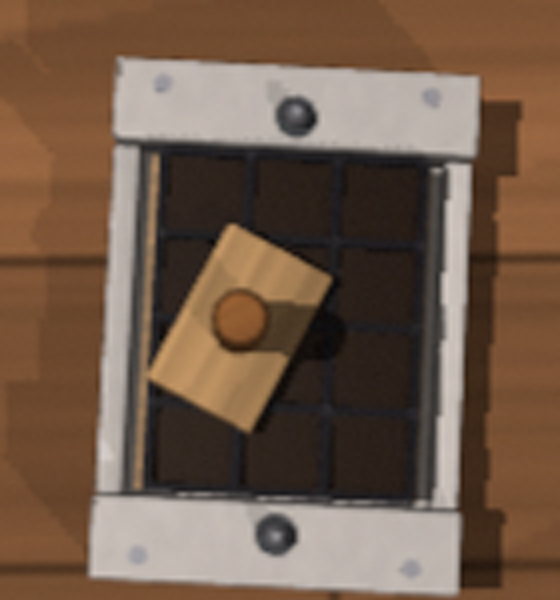

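The crop shows the pale board with its round brown handle at (320,250) in the top image, on the tray, so this is the right tamper. Moving above it.

Emit:
drive_tool:
  rows:
    - {"dx":-10.1,"dy":-7.5,"wz":15.4,"hand":85}
    - {"dx":-10.1,"dy":-7.5,"wz":15.4,"hand":85}
    - {"dx":-10.1,"dy":-7.5,"wz":15.4,"hand":85}
    - {"dx":-10.1,"dy":-7.5,"wz":15.4,"hand":85}
    - {"dx":-10.1,"dy":-7.5,"wz":15.4,"hand":85}
    - {"dx":-10.1,"dy":-7.5,"wz":15.4,"hand":85}
    - {"dx":-10.1,"dy":-7.5,"wz":15.4,"hand":85}
    - {"dx":-10.1,"dy":-7.5,"wz":15.4,"hand":85}
    - {"dx":-10.1,"dy":-7.5,"wz":15.4,"hand":85}
    - {"dx":-10.1,"dy":-7.5,"wz":15.4,"hand":85}
    - {"dx":-10.1,"dy":-7.5,"wz":15.4,"hand":85}
    - {"dx":-10.1,"dy":-7.5,"wz":15.4,"hand":85}
    - {"dx":-10.1,"dy":-7.5,"wz":15.4,"hand":85}
    - {"dx":-10.1,"dy":-7.5,"wz":15.4,"hand":85}
    - {"dx":-10.1,"dy":-7.5,"wz":15.4,"hand":85}
    - {"dx":-10.1,"dy":-7.5,"wz":15.4,"hand":85}
    - {"dx":-10.1,"dy":-7.5,"wz":15.4,"hand":85}
    - {"dx":-10.1,"dy":-7.5,"wz":15.4,"hand":85}

```text
invalid input at $.rows[0]: expected keys dx, dy, dz, wx, wy, wz, hand
```

Run:
```python
from h import *
o=bot.get_obs();K=cal('wrist');im=bot.camera('wrist');save('w0.png',im)
np.savez('w0',p=K[1],R=K[2])
print(o['eef_pos'],R.from_quat(o['tool_rot']).as_matrix())
print(proj('wrist',[.5189,.0054,.172],K),proj('wrist',[.6266,-.0245,.09],K),proj('wrist',[.4139,-.0125,.09],K))
```

```text
[0.1132959  0.48651832 0.24160806] [[-9.73930342e-01  2.26846991e-01 -3.61770840e-04]
 [ 2.26847280e-01  9.73929068e-01 -1.57580303e-03]
 [-5.12703823e-06 -1.61678911e-03 -9.99998693e-01]]
[-43.43680397 719.51820493] [ 38.96760281 668.46581232] [-32.95385458 560.61232999]
```

View pics/w0.png

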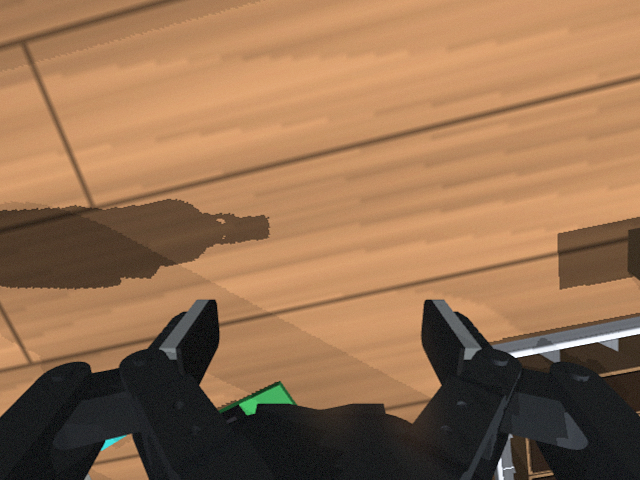

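The move was refused because every key is required, so this shows the start pose: bare bench, fingertips near (205,310) and (435,310). Resending with all keys.

Emit:
drive_tool:
  rows:
    - {"dx":-10.1,"dy":-7.5,"dz":0,"wx":0,"wy":0,"wz":15.4,"hand":85}
    - {"dx":-10.1,"dy":-7.5,"dz":0,"wx":0,"wy":0,"wz":15.4,"hand":85}
    - {"dx":-10.1,"dy":-7.5,"dz":0,"wx":0,"wy":0,"wz":15.4,"hand":85}
    - {"dx":-10.1,"dy":-7.5,"dz":0,"wx":0,"wy":0,"wz":15.4,"hand":85}
    - {"dx":-10.1,"dy":-7.5,"dz":0,"wx":0,"wy":0,"wz":15.4,"hand":85}
    - {"dx":-10.1,"dy":-7.5,"dz":0,"wx":0,"wy":0,"wz":15.4,"hand":85}
    - {"dx":-10.1,"dy":-7.5,"dz":0,"wx":0,"wy":0,"wz":15.4,"hand":85}
    - {"dx":-10.1,"dy":-7.5,"dz":0,"wx":0,"wy":0,"wz":15.4,"hand":85}
    - {"dx":-10.1,"dy":-7.5,"dz":0,"wx":0,"wy":0,"wz":15.4,"hand":85}
    - {"dx":-10.1,"dy":-7.5,"dz":0,"wx":0,"wy":0,"wz":15.4,"hand":85}
    - {"dx":-10.1,"dy":-7.5,"dz":0,"wx":0,"wy":0,"wz":15.4,"hand":85}
    - {"dx":-10.1,"dy":-7.5,"dz":0,"wx":0,"wy":0,"wz":15.4,"hand":85}
    - {"dx":-10.1,"dy":-7.5,"dz":0,"wx":0,"wy":0,"wz":15.4,"hand":85}
    - {"dx":-10.1,"dy":-7.5,"dz":0,"wx":0,"wy":0,"wz":15.4,"hand":85}
    - {"dx":-10.1,"dy":-7.5,"dz":0,"wx":0,"wy":0,"wz":15.4,"hand":85}
    - {"dx":-10.1,"dy":-7.5,"dz":0,"wx":0,"wy":0,"wz":15.4,"hand":85}
    - {"dx":-10.1,"dy":-7.5,"dz":0,"wx":0,"wy":0,"wz":15.4,"hand":85}

```text
clock: 1.9
eef_pos: [0.5195, 0.0083, 0.2425]
tool_rot: [0.707, 0.707, -0.0, -0.0]
ft_force: [0.5, -0.2, -1.6]
grip_width: 0.0851
grasp_force: 0.0
```

Run:
```python
from h import *
o=bot.get_obs();K=cal('wrist');im=bot.camera('wrist');save('w1.png',im)
print(o['eef_pos'],R.from_quat(o['tool_rot']).as_matrix())
print(proj('wrist',[.5189,.0054,.172],K),proj('wrist',[.6266,-.0245,.09],K),proj('wrist',[.4139,-.0125,.09],K))
```

```text
[0.51945507 0.00830296 0.2424798 ] [[ 4.57154543e-05  9.99999982e-01 -1.83273220e-04]
 [ 9.99999989e-01 -4.56891849e-05  1.43336164e-04]
 [ 1.43327788e-04 -1.83279770e-04 -9.99999973e-01]]
[318.9024493  264.11444375] [442.23467048 263.66859797] [197.76146446 250.63619799]
```

View pics/w1.png

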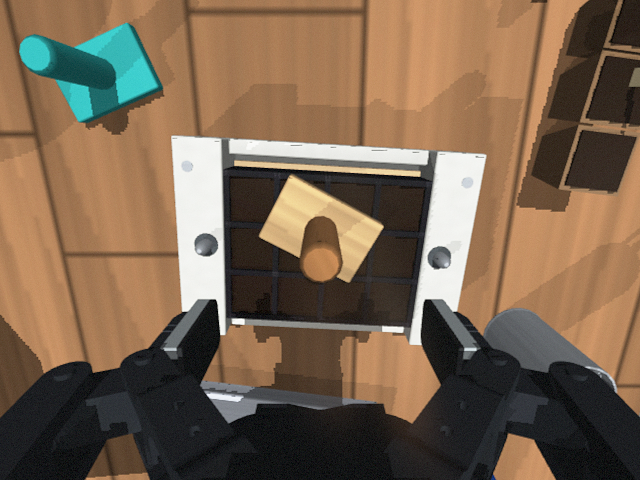

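The wrist view shows the handle top at (321,264), matching the prediction. The pins are at (206,245) and (441,258). Lowering onto the handle and gripping.

Emit:
drive_tool:
  rows:
    - {"dx":-0.06,"dy":0,"dz":0.5,"wx":0,"wy":0,"wz":0,"hand":85}
    - {"dx":-0.06,"dy":0,"dz":1.0,"wx":0,"wy":0,"wz":0,"hand":85}
    - {"dx":-0.06,"dy":0,"dz":1.5,"wx":0,"wy":0,"wz":0,"hand":85}
    - {"dx":-0.06,"dy":0,"dz":2.0,"wx":0,"wy":0,"wz":0,"hand":85}
    - {"dx":-0.06,"dy":0,"dz":2.0,"wx":0,"wy":0,"wz":0,"hand":85}
    - {"dx":-0.06,"dy":0,"dz":2.0,"wx":0,"wy":0,"wz":0,"hand":15}
    - {"dx":-0.06,"dy":0,"dz":2.0,"wx":0,"wy":0,"wz":0,"hand":15}
    - {"dx":-0.06,"dy":0,"dz":2.0,"wx":0,"wy":0,"wz":0,"hand":15}
    - {"dx":-0.06,"dy":0,"dz":2.0,"wx":0,"wy":0,"wz":0,"hand":15}
    - {"dx":-0.06,"dy":0,"dz":2.0,"wx":0,"wy":0,"wz":0,"hand":15}
    - {"dx":-0.06,"dy":0,"dz":2.0,"wx":0,"wy":0,"wz":0,"hand":15}
    - {"dx":-0.06,"dy":0,"dz":2.0,"wx":0,"wy":0,"wz":0,"hand":15}
    - {"dx":-0.06,"dy":0,"dz":2.0,"wx":0,"wy":0,"wz":0,"hand":15}
    - {"dx":-0.06,"dy":0,"dz":2.0,"wx":0,"wy":0,"wz":0,"hand":15}

```text
clock: 3.35
eef_pos: [0.5209, 0.0043, 0.1432]
tool_rot: [0.708, 0.706, 0.001, 0.001]
ft_force: [-1.1, 0.1, 4.9]
grip_width: 0.0263
grasp_force: 58.6
```

Run:
```python
from h import *
c=bot.get_calibration('wrist');M=np.array(c['mount'])
Rt=np.array([[0,1,0],[1,0,0],[0,0,-1.]])
K=(c,np.array([.51945,.0083,.24248])+Rt@M[:3,3],Rt@M[:3,:3])
a=ray('wrist',(206,244),.09,K);b=ray('wrist',(440,258),.09,K)
print(a,b,(a+b)/2,np.linalg.norm(a-b),np.degrees(np.arctan2(*(b-a)[[1,0]])))
# refine the pin tip pixel
im=cv2.imread('pics/w1.png')
A=cv2.resize(im[225:275,180:235],None,fx=7,fy=7,interpolation=cv2.INTER_CUBIC);B=cv2.resize(im[225:275,415:470],None,fx=7,fy=7,interpolation=cv2.INTER_CUBIC)
cv2.imwrite('pics/pins.png',np.hstack([A,B]))
```

```text
[ 0.42161669 -0.0065239   0.09      ] [ 0.62415893 -0.01927885  0.09      ] [ 0.52288781 -0.01290137  0.09      ] 0.2029434620482556 -3.6034022942003685
```

View pics/pins.png

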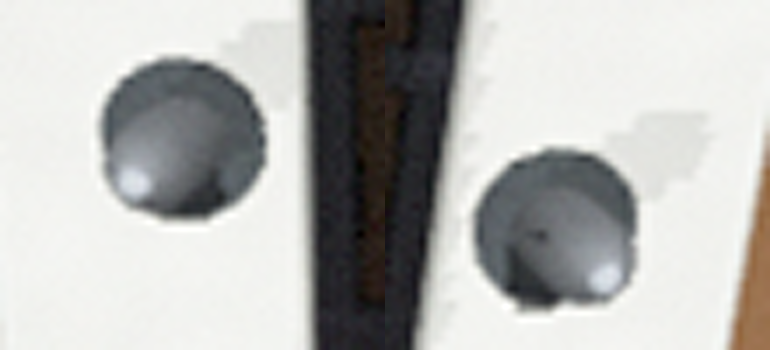

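The bright 4 mm tip discs sit at about (199,251) and (446,265) in the wrist image, which puts the jig centre near (0.522, -0.019) with a yaw of about -3.2°. The tamper is gripped (26 mm, 59 N). Carrying it to the pan.

Emit:
drive_tool:
  rows:
    - {"dx":0,"dy":0,"dz":-0.3,"wx":0,"wy":0,"wz":0,"hand":15}
    - {"dx":0,"dy":0,"dz":-0.8,"wx":0,"wy":0,"wz":0,"hand":15}
    - {"dx":0,"dy":0,"dz":-1.2,"wx":0,"wy":0,"wz":0,"hand":15}
    - {"dx":-0.5,"dy":0,"dz":-1.2,"wx":0,"wy":0,"wz":0,"hand":15}
    - {"dx":-1.2,"dy":-0.2,"dz":-1.2,"wx":0,"wy":0,"wz":0,"hand":15}
    - {"dx":-2.0,"dy":-0.4,"dz":-1.2,"wx":0,"wy":0,"wz":0,"hand":15}
    - {"dx":-2.8,"dy":-0.6,"dz":-1.2,"wx":0,"wy":0,"wz":0,"hand":15}
    - {"dx":-3.6,"dy":-0.7,"dz":-1.2,"wx":0,"wy":0,"wz":0,"hand":15}
    - {"dx":-4.4,"dy":-0.9,"dz":-1.2,"wx":0,"wy":0,"wz":0,"hand":15}
    - {"dx":-5.2,"dy":-1.0,"dz":-1.0,"wx":0,"wy":0,"wz":0,"hand":15}
    - {"dx":-5.9,"dy":-1.1,"dz":-0.6,"wx":0,"wy":0,"wz":0,"hand":15}
    - {"dx":-6.3,"dy":-1.2,"dz":-0.1,"wx":0,"wy":0,"wz":0,"hand":15}
    - {"dx":-6.4,"dy":-1.2,"dz":0.4,"wx":0,"wy":0,"wz":0,"hand":15}
    - {"dx":-6.4,"dy":-1.2,"dz":0.8,"wx":0,"wy":0,"wz":0,"hand":15}
    - {"dx":-6.4,"dy":-1.2,"dz":1.1,"wx":0,"wy":0,"wz":0,"hand":15}
    - {"dx":-6.4,"dy":-1.2,"dz":1.3,"wx":0,"wy":0,"wz":0,"hand":15}
    - {"dx":-6.4,"dy":-1.2,"dz":1.42,"wx":0,"wy":0,"wz":0,"hand":15}
    - {"dx":-6.4,"dy":-1.2,"dz":1.47,"wx":0,"wy":0,"wz":0,"hand":15}
    - {"dx":-6.4,"dy":-1.2,"dz":1.47,"wx":0,"wy":0,"wz":0,"hand":15}
    - {"dx":-6.4,"dy":-1.2,"dz":1.47,"wx":0,"wy":0,"wz":0,"hand":15}

```text
clock: 5.35
eef_pos: [0.4603, -0.316, 0.0695]
tool_rot: [0.708, 0.707, 0.0, 0.001]
ft_force: [-0.6, -0.5, -1.2]
grip_width: 0.0271
grasp_force: 59.3
```

Run:
```python
from h import *
im=bot.camera('scene');im2=bot.camera('wrist')
save('s1.png',np.hstack([cv2.resize(im[260:450,110:310],(500,475)),cv2.resize(im2,(300,225))[:, :].repeat(1,0) if 0 else np.vstack([cv2.resize(im2,(300,225)),np.zeros((250,300,3),np.uint8)])]))
print(bot.get_obs()['ft_force'],bot.get_obs()['eef_pos'])
```

```text
[-0.23780819 -0.0677135  -0.8916474 ] [ 0.46013844 -0.31595634  0.06941666]
```

View pics/s1.png

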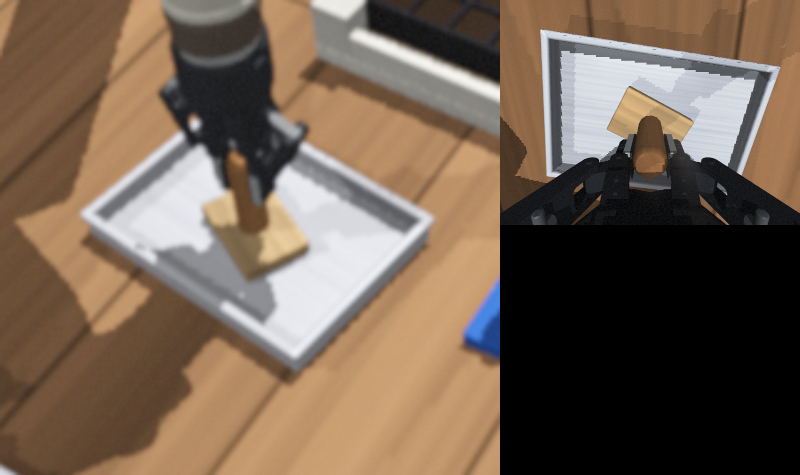

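The tamper is upright over the middle of the pan floor, at about (255,225) in the enlarged crop. Lowering the last bit, then releasing and rising.

Emit:
drive_tool:
  rows:
    - {"dx":0,"dy":0,"dz":0.03,"wx":0,"wy":0,"wz":0,"hand":15}
    - {"dx":0,"dy":0,"dz":0.05,"wx":0,"wy":0,"wz":0,"hand":15}
    - {"dx":0,"dy":0,"dz":0.05,"wx":0,"wy":0,"wz":0,"hand":15}
    - {"dx":0,"dy":0,"dz":0.05,"wx":0,"wy":0,"wz":0,"hand":40}
    - {"dx":0,"dy":0,"dz":0.05,"wx":0,"wy":0,"wz":0,"hand":60}
    - {"dx":0,"dy":0,"dz":0.05,"wx":0,"wy":0,"wz":0,"hand":85}
    - {"dx":0,"dy":0,"dz":0.05,"wx":0,"wy":0,"wz":0,"hand":85}
    - {"dx":0,"dy":0,"dz":0.05,"wx":0,"wy":0,"wz":0,"hand":85}
    - {"dx":0,"dy":0,"dz":-0.3,"wx":0,"wy":0,"wz":0,"hand":85}
    - {"dx":0,"dy":0,"dz":-0.9,"wx":0,"wy":0,"wz":0,"hand":85}
    - {"dx":0,"dy":0,"dz":-1.6,"wx":0,"wy":0,"wz":0,"hand":85}
    - {"dx":0,"dy":0,"dz":-2.4,"wx":0,"wy":0,"wz":0,"hand":85}
    - {"dx":0,"dy":0,"dz":-3.2,"wx":0,"wy":0,"wz":0,"hand":85}
    - {"dx":0,"dy":0,"dz":-3.4,"wx":0,"wy":0,"wz":0,"hand":85}

```text
clock: 6.85
eef_pos: [0.4616, -0.317, 0.2441]
tool_rot: [0.708, 0.706, 0.001, 0.004]
ft_force: [-0.2, -0.5, 0.5]
grip_width: 0.085
grasp_force: 0.0
```

Emit:
drive_tool:
  rows:
    - {"dx":0.8,"dy":0,"dz":0,"wx":0,"wy":0,"wz":-0.2,"hand":85}
    - {"dx":1.7,"dy":0,"dz":0,"wx":0,"wy":0,"wz":-0.4,"hand":85}
    - {"dx":2.6,"dy":0,"dz":0,"wx":0,"wy":0,"wz":-0.6,"hand":85}
    - {"dx":3.5,"dy":0,"dz":0,"wx":0,"wy":0,"wz":-0.8,"hand":85}
    - {"dx":4.4,"dy":0,"dz":0,"wx":0,"wy":0,"wz":-1.0,"hand":85}
    - {"dx":5.3,"dy":0,"dz":0,"wx":0,"wy":0,"wz":-1.2,"hand":85}
    - {"dx":6.2,"dy":0,"dz":0,"wx":0,"wy":0,"wz":-1.5,"hand":85}
    - {"dx":7.1,"dy":0,"dz":0,"wx":0,"wy":0,"wz":-1.7,"hand":85}
    - {"dx":8.0,"dy":0,"dz":0,"wx":0,"wy":0,"wz":-1.9,"hand":85}
    - {"dx":8.9,"dy":0,"dz":0,"wx":0,"wy":0,"wz":-2.1,"hand":85}
    - {"dx":9.8,"dy":0,"dz":0,"wx":0,"wy":0,"wz":-2.4,"hand":85}
    - {"dx":10.7,"dy":0,"dz":0,"wx":0,"wy":0,"wz":-2.7,"hand":85}
    - {"dx":11.6,"dy":0,"dz":0,"wx":0,"wy":0,"wz":-3.0,"hand":85}
    - {"dx":12.4,"dy":0,"dz":0,"wx":0,"wy":0,"wz":-3.2,"hand":85}
    - {"dx":13.0,"dy":0,"dz":0,"wx":0,"wy":0,"wz":-3.2,"hand":85}
    - {"dx":13.2,"dy":0,"dz":0,"wx":0,"wy":0,"wz":-3.2,"hand":85}
    - {"dx":13.2,"dy":0,"dz":0,"wx":0,"wy":0,"wz":-3.2,"hand":85}
    - {"dx":13.2,"dy":0,"dz":0,"wx":0,"wy":0,"wz":-3.2,"hand":85}

```text
clock: 8.65
eef_pos: [0.4606, 0.3433, 0.2382]
tool_rot: [0.603, 0.798, -0.001, 0.0]
ft_force: [0.2, 0.6, 1.3]
grip_width: 0.0848
grasp_force: 0.0
```

Run:
```python
from h import *
o=bot.get_obs();K=cal('wrist');im=bot.camera('wrist');t=bot.camera('top')
print(o['eef_pos'],R.from_quat(o['tool_rot']).as_matrix().round(4))
print(proj('wrist',[.4594,.345,.053],K),proj('wrist',[.4453,.3998,.053],K),proj('wrist',[.4735,.2903,.053],K))
c=cv2.resize(t[200:350,400:530],(260,300))
c2=cv2.resize(bot.camera('scene')[290:410,130:290],(240,180))
p=np.zeros((480,800,3),np.uint8);p[:,:540]=im[:,50:590];p[:300,540:]=c;p[300:480,540:780]=c2
save('w2.png',p)
np.savez('w2',p=K[1],R=K[2])
```

```text
[0.46063179 0.34326661 0.23818257] [[-0.2733  0.9619 -0.0011]
 [ 0.9619  0.2733 -0.0015]
 [-0.0012 -0.0014 -1.    ]]
[319.42962821 216.39321133] [321.00155959 154.187671  ] [318.03475355 272.59492408]
```

View pics/w2.png

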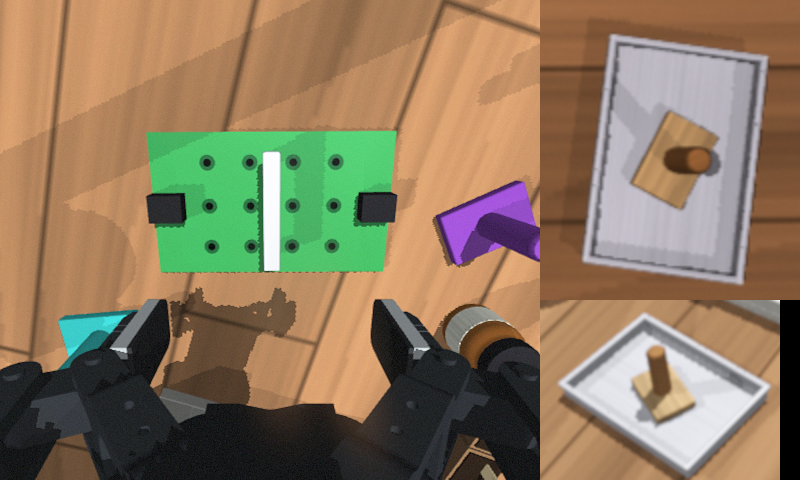

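Tamper stands upright in the pan (right panels). The template handle bar is seen at columns 313–330, rows 152–271 (centre about (321.5,212)), and is parallel to the tool. The jar lid is at about (555,360), well clear of the fingers.

Run:
```python
from h import *
o=bot.get_obs();K=cal('wrist');im=cv2.imread('pics/w2.png')
m=(im[:,:540].min(2)>225)
m[:, :250]=0;m[:,300:]=0;m[:140]=0;m[285:]=0
ys,xs=np.nonzero(m);print(xs.min()+50,xs.max()+50,ys.min(),ys.max())
for r in (165,210,260): q=np.nonzero(m[r])[0]+50;print(r,q.min(),q.max())
c=ray('wrist',(xs.min()/2+xs.max()/2+50,(ys.min()+ys.max())/2),.053,K)
e=[ray('wrist',(321.5,y),.053,K) for y in (ys.min(),ys.max()+1)]
print(c,np.linalg.norm(e[0]-e[1]))
Rt=R.from_quat(o['tool_rot']).as_matrix();print('units',Rt.T@(c-o['eef_pos'])/.05)
print('jar',ray('top',(193,148),.085))
```

```text
313 329 152 270
165 314 329
210 314 328
260 315 328
[0.46008853 0.3499753  0.053     ] 0.11350577480278841
units [0.14389676 0.02044774 3.71929586]
jar [0.73384396 0.26450656 0.085     ]
```

Emit:
drive_tool:
  rows:
    - {"dx":0.1,"dy":0.02,"dz":0.8,"wx":0,"wy":0,"wz":0,"hand":85}
    - {"dx":0.1,"dy":0.02,"dz":1.6,"wx":0,"wy":0,"wz":0,"hand":85}
    - {"dx":0.1,"dy":0.02,"dz":2.4,"wx":0,"wy":0,"wz":0,"hand":85}
    - {"dx":0.1,"dy":0.02,"dz":3.1,"wx":0,"wy":0,"wz":0,"hand":85}
    - {"dx":0.1,"dy":0.02,"dz":3.6,"wx":0,"wy":0,"wz":0,"hand":85}
    - {"dx":0.1,"dy":0.02,"dz":3.9,"wx":0,"wy":0,"wz":0,"hand":85}
    - {"dx":0.1,"dy":0.02,"dz":4.02,"wx":0,"wy":0,"wz":0,"hand":85}
    - {"dx":0.1,"dy":0.02,"dz":4.02,"wx":0,"wy":0,"wz":0,"hand":85}
    - {"dx":0.1,"dy":0.02,"dz":4.02,"wx":0,"wy":0,"wz":0,"hand":5}
    - {"dx":0.1,"dy":0.02,"dz":4.02,"wx":0,"wy":0,"wz":0,"hand":5}
    - {"dx":0.1,"dy":0.02,"dz":4.02,"wx":0,"wy":0,"wz":0,"hand":5}
    - {"dx":0.1,"dy":0.02,"dz":4.02,"wx":0,"wy":0,"wz":0,"hand":5}
    - {"dx":0.1,"dy":0.02,"dz":4.02,"wx":0,"wy":0,"wz":0,"hand":5}
    - {"dx":0.1,"dy":0.02,"dz":4.02,"wx":0,"wy":0,"wz":0,"hand":5}
    - {"dx":0.1,"dy":0.02,"dz":4.02,"wx":0,"wy":0,"wz":0,"hand":5}
    - {"dx":0.1,"dy":0.02,"dz":4.02,"wx":0,"wy":0,"wz":0,"hand":5}
    - {"dx":0.1,"dy":0.02,"dz":4.02,"wx":0,"wy":0,"wz":0,"hand":5}
    - {"dx":0.1,"dy":0.02,"dz":4.02,"wx":0,"wy":0,"wz":0,"hand":5}

```text
clock: 10.6
eef_pos: [0.4607, 0.3498, 0.0385]
tool_rot: [0.603, 0.798, 0.001, 0.0]
ft_force: [-0.4, -0.3, 5.0]
grip_width: 0.0145
grasp_force: 60.7
```

Emit:
drive_tool:
  rows:
    - {"dx":0,"dy":0,"dz":-0.2,"wx":0,"wy":0,"wz":0,"hand":5}
    - {"dx":0,"dy":0,"dz":-0.6,"wx":0,"wy":0,"wz":0,"hand":5}
    - {"dx":0,"dy":0,"dz":-1.2,"wx":0,"wy":0,"wz":0,"hand":5}
    - {"dx":0,"dy":0,"dz":-1.9,"wx":0,"wy":0,"wz":0,"hand":5}
    - {"dx":0,"dy":0,"dz":-2.5,"wx":0,"wy":0,"wz":0,"hand":5}
    - {"dx":-0.4,"dy":0,"dz":-2.8,"wx":0,"wy":0,"wz":0.2,"hand":5}
    - {"dx":-1.1,"dy":-0.1,"dz":-2.8,"wx":0,"wy":0,"wz":0.6,"hand":5}
    - {"dx":-1.8,"dy":-0.2,"dz":-2.8,"wx":0,"wy":0,"wz":1.0,"hand":5}
    - {"dx":-2.6,"dy":-0.3,"dz":-2.8,"wx":0,"wy":0,"wz":1.4,"hand":5}
    - {"dx":-3.4,"dy":-0.4,"dz":-2.8,"wx":0,"wy":0,"wz":1.8,"hand":5}
    - {"dx":-4.2,"dy":-0.5,"dz":-2.8,"wx":0,"wy":0,"wz":2.2,"hand":5}
    - {"dx":-5.0,"dy":-0.6,"dz":-2.8,"wx":0,"wy":0,"wz":2.6,"hand":5}
    - {"dx":-5.8,"dy":-0.7,"dz":-2.8,"wx":0,"wy":0,"wz":3.0,"hand":5}
    - {"dx":-6.5,"dy":-0.8,"dz":-2.8,"wx":0,"wy":0,"wz":3.4,"hand":5}
    - {"dx":-7.1,"dy":-0.8,"dz":-2.8,"wx":0,"wy":0,"wz":3.7,"hand":5}
    - {"dx":-7.4,"dy":-0.82,"dz":-2.8,"wx":0,"wy":0,"wz":3.82,"hand":5}
    - {"dx":-7.44,"dy":-0.82,"dz":-2.8,"wx":0,"wy":0,"wz":3.82,"hand":5}
    - {"dx":-7.44,"dy":-0.82,"dz":-2.8,"wx":0,"wy":0,"wz":3.82,"hand":5}
    - {"dx":-7.44,"dy":-0.82,"dz":-2.8,"wx":0,"wy":0,"wz":3.82,"hand":5}

```text
clock: 12.5
eef_pos: [0.5223, -0.0184, 0.1775]
tool_rot: [0.726, 0.688, -0.0, -0.001]
ft_force: [0.1, -0.2, -3.6]
grip_width: 0.0149
grasp_force: 59.4
```

Run:
```python
from h import *
o=bot.get_obs();K=cal('wrist');im=bot.camera('wrist');save('w3.png',im);save('t3.png',bot.camera('top'))
np.savez('w3',p=K[1],R=K[2],e=o['eef_pos'],q=o['tool_rot'])
Rt=R.from_quat(o['tool_rot']).as_matrix()
print(o['eef_pos'],Rt.round(4),o['ft_force'],o['ft_torque'])
# expected template corner/cap pixels if centred on TCP, underside 37mm below TCP
for x,y,z in [(-125,75,8),(125,75,8),(-125,-75,8),(125,-75,8),(-125,14,28),(-91,14,28),(125,14,28),(91,14,28)]:
    P=o['eef_pos']+Rt@np.array([y/1e3,x/1e3,.037-z/1e3]); print((x,y,z),proj('wrist',P,K).round(1))
```

```text
[ 0.52234139 -0.01843608  0.17749169] [[ 5.430e-02  9.985e-01 -1.200e-03]
 [ 9.985e-01 -5.430e-02  7.000e-04]
 [ 6.000e-04 -1.200e-03 -1.000e+00]] [ 0.11876757 -0.15551877 -3.57403487] [ 0.05257302 -0.00154738 -0.06686093]
(-125, 75, 8) [ 37.6 131.4]
(125, 75, 8) [601.6 131.5]
(-125, -75, 8) [ 99.1 409.2]
(125, -75, 8) [540.3 409.1]
(-125, 14, 28) [ 34.1 276.6]
(-91, 14, 28) [111.8 276.6]
(125, 14, 28) [605.1 276.6]
(91, 14, 28) [527.5 276.6]
```

View pics/w3.png

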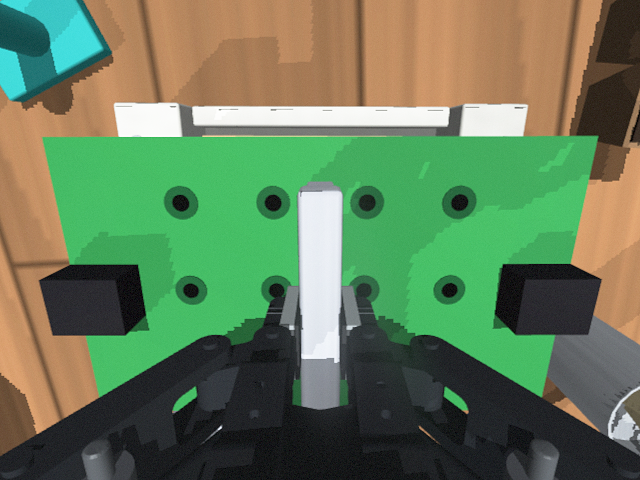

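The green plate's far corners are at (43,138) and (597,136), the bar is centred at column 320, and the caps' outer edges are at columns 41 and 600. The template is held level and centred in tool y. Next: work out its offset along tool x.

Run:
```python
from h import *
from scipy.optimize import least_squares
im=cv2.imread('pics/w3.png');g=im[:,:,::-1].astype(int)
for c in (80,100,540,560): print(c,[(r,int(g[r,c].sum())) for r in range(258,344,2)])
for r in (300,): print([(c,int(g[r,c].sum())) for c in list(range(36,56,2))+list(range(586,606,2))])
d=np.load('w3.npz');K=(bot.get_calibration('wrist'),d['p'],d['R']);Rt=R.from_quat(d['q']).as_matrix()
pts=[(-125,75,8),(125,75,8)];obs=[(43,138),(597,136)]
def f(v):
    sx,sy,dz,yaw=v;r=[]
    for (x,y,z),u in zip(pts,obs):
        c,s=np.cos(yaw),np.sin(yaw);X,Y=x*c-y*s,x*s+y*c
        r+=list(proj('wrist',d['e']+Rt@np.array([(Y+sx)/1e3,(X+sy)/1e3,(37+dz-z)/1e3]),K)-u)
    return r
s=least_squares(f,[0,0,0,0]);print('sx sy dz yaw',s.x,s.cost)
v=s.x
for P in [(-125,14,28),(-125,-14,28),(125,14,28),(125,-14,28)]:
    print(P,proj('wrist',d['e']+Rt@np.array([(P[1]+v[0])/1e3,(P[0]+v[1])/1e3,(37+v[2]-P[2])/1e3]),K))
```

```text
80 [(258, 309), (260, 314), (262, 315), (264, 225), (266, 77), (268, 64), (270, 57), (272, 75), (274, 69), (276, 69), (278, 48), (280, 126), (282, 139), (284, 112), (286, 143), (288, 138), (290, 149), (292, 131), (294, 133), (296, 136), (298, 134), (300, 132), (302, 145), (304, 139), (306, 138), (308, 145), (310, 148), (312, 144), (314, 137), (316, 127), (318, 135), (320, 134), (322, 137), (324, 142), (326, 132), (328, 146), (330, 144), (332, 123), (334, 121), (336, 426), (338, 404), (340, 409), (342, 403)]
100 [(258, 316), (260, 322), (262, 317), (264, 233), (266, 79), (268, 72), (270, 76), (272, 81), (274, 91), (276, 79), (278, 82), (280, 119), (282, 132), (284, 143), (286, 134), (288, 124), (290, 152), (292, 126), (294, 131), (296, 131), (298, 123), (300, 132), (302, 145), (304, 142), (306, 126), (308, 121), (310, 140), (312, 136), (314, 156), (316, 144), (318, 137), (320, 141), (322, 147), (324, 132), (326, 137), (328, 141), (330, 142), (332, 136), (334, 122), (336, 377), (338, 361), (340, 361), (342, 364)]
540 [(258, 321), (260, 340), (262, 333), (264, 30), (266, 71), (268, 82),
[... 739 characters left out ...]
08, 135), (310, 113), (312, 129), (314, 133), (316, 126), (318, 128), (320, 128), (322, 127), (324, 123), (326, 113), (328, 129), (330, 127), (332, 120), (334, 163), (336, 301), (338, 300), (340, 302), (342, 306)]
[(36, 416), (38, 421), (40, 423), (42, 419), (44, 138), (46, 122), (48, 132), (50, 132), (52, 135), (54, 133), (586, 127), (588, 141), (590, 138), (592, 140), (594, 139), (596, 235), (598, 426), (600, 410), (602, 423), (604, 417)]
sx sy dz yaw [-2.3585018   0.34564736  2.19490591  0.00357989] 3.27156394613258e-26
(-125, 14, 28) [ 40.04380316 279.68638306]
(-125, -14, 28) [ 53.79299011 335.07468769]
(125, 14, 28) [600.72055328 279.62239997]
(125, -14, 28) [586.92439629 334.96345955]
```

Emit:
drive_tool:
  rows:
    - {"dx":-0.1,"dy":0,"dz":0.2,"wx":0,"wy":0,"wz":0,"hand":5}
    - {"dx":-0.2,"dy":0,"dz":0.45,"wx":0,"wy":0,"wz":0,"hand":5}
    - {"dx":-0.21,"dy":0,"dz":0.65,"wx":0,"wy":0,"wz":0,"hand":5}
    - {"dx":-0.21,"dy":0,"dz":0.8,"wx":0,"wy":0,"wz":0,"hand":5}
    - {"dx":-0.21,"dy":0,"dz":0.86,"wx":0,"wy":0,"wz":0,"hand":5}
    - {"dx":-0.21,"dy":0,"dz":0.88,"wx":0,"wy":0,"wz":0,"hand":5}
    - {"dx":-0.21,"dy":0,"dz":0.88,"wx":0,"wy":0,"wz":0,"hand":5}
    - {"dx":-0.21,"dy":0,"dz":0.88,"wx":0,"wy":0,"wz":0,"hand":5}

```text
clock: 13.4
eef_pos: [0.5227, -0.03, 0.1343]
tool_rot: [0.727, 0.687, 0.0, 0.0]
ft_force: [-1.4, -0.2, -4.3]
grip_width: 0.0151
grasp_force: 59.3
```

Run:
```python
from h import *
d=np.load('w3.npz');K=(bot.get_calibration('wrist'),d['p'],d['R'])
a=ray('wrist',(115,103.5),.07,K);b=ray('wrist',(527,105.5),.07,K);u=(b-a)/np.linalg.norm(b-a);n=np.array([-u[1],u[0],0])
print('rails',a,b,np.linalg.norm(b-a),(a+b)/2-.095*n,np.degrees(np.arctan2(u[1],u[0])))
c=bot.get_calibration('wrist');M=np.array(c['mount']);Rt=np.array([[0,1,0],[1,0,0],[0,0,-1.]])
K=(c,np.array([.51945,.0083,.24248])+Rt@M[:3,3],Rt@M[:3,:3])
a=ray('wrist',(199.3,251.1),.09,K);b=ray('wrist',(446.1,264.7),.09,K);print('tips',a,b,(a+b)/2,np.linalg.norm(a-b))
o=bot.get_obs();print(o['eef_pos'],o['ft_force'],o['ft_torque'])
```

```text
rails [0.39520688 0.08243786 0.07      ] [0.66110195 0.06678526 0.07      ] 0.26635537783728147 [ 0.52257166 -0.02022426  0.07      ] -3.3689765971497145
tips [ 0.41524704 -0.01293651  0.09      ] [ 0.63014331 -0.02548175  0.09      ] [ 0.52269518 -0.01920913  0.09      ] 0.21526214782437425
[ 0.52269571 -0.03004441  0.13430289] [-1.3952272  -0.19867385 -4.33045716] [0.04171589 0.0216567  0.00579399]
```

Emit:
drive_tool:
  rows:
    - {"dx":0,"dy":0,"dz":0.03,"wx":0,"wy":0,"wz":0.07,"hand":5}
    - {"dx":0,"dy":0,"dz":0.05,"wx":0,"wy":0,"wz":0.07,"hand":5}
    - {"dx":0,"dy":0,"dz":0.07,"wx":0,"wy":0,"wz":0.07,"hand":5}
    - {"dx":0,"dy":0,"dz":0.09,"wx":0,"wy":0,"wz":0.07,"hand":5}
    - {"dx":0,"dy":0,"dz":0.09,"wx":0,"wy":0,"wz":0.07,"hand":5}
    - {"dx":0,"dy":0,"dz":0.09,"wx":0,"wy":0,"wz":0.07,"hand":5}

```text
clock: 14.0
eef_pos: [0.5222, -0.0301, 0.1293]
tool_rot: [0.729, 0.685, -0.0, -0.0]
ft_force: [0.2, 0.2, -3.9]
grip_width: 0.0153
grasp_force: 59.4
```

Run:
```python
from h import *
o=bot.get_obs();print(o['eef_pos'],o['ft_force'],o['ft_torque'])
```

```text
[ 0.52223382 -0.03010428  0.1292684 ] [ 0.24905645  0.20849271 -3.91941004] [-0.01612807 -0.0124553   0.04280722]
```

Emit:
drive_tool:
  rows:
    - {"dx":0,"dy":0,"dz":0.015,"wx":0,"wy":0,"wz":0,"hand":5}
    - {"dx":0,"dy":0,"dz":0.03,"wx":0,"wy":0,"wz":0,"hand":5}
    - {"dx":0,"dy":0,"dz":0.03,"wx":0,"wy":0,"wz":0,"hand":5}
    - {"dx":0,"dy":0,"dz":0.03,"wx":0,"wy":0,"wz":0,"hand":5}

```text
clock: 14.4
eef_pos: [0.5224, -0.0301, 0.1283]
tool_rot: [0.729, 0.685, 0.0, 0.0]
ft_force: [-1.8, 0.1, 1.4]
grip_width: 0.0149
grasp_force: 60.1
```

Emit:
drive_tool:
  rows:
    - {"dx":0,"dy":0,"dz":0.015,"wx":0,"wy":0,"wz":0,"hand":5}
    - {"dx":0,"dy":0,"dz":0.03,"wx":0,"wy":0,"wz":0,"hand":5}
    - {"dx":0,"dy":0,"dz":0.03,"wx":0,"wy":0,"wz":0,"hand":5}
    - {"dx":0,"dy":0,"dz":0.03,"wx":0,"wy":0,"wz":0,"hand":5}

```text
clock: 14.8
eef_pos: [0.5225, -0.0303, 0.1281]
tool_rot: [0.729, 0.685, 0.001, 0.001]
ft_force: [-4.5, -1.2, 8.6]
grip_width: 0.0152
grasp_force: 61.2
```

Contact on the pin tips at TCP z ≈ 0.128 (underside 90 mm), as it should be. Easing off a little and sliding along tool +x.

Emit:
drive_tool:
  rows:
    - {"dx":0,"dy":0,"dz":-0.015,"wx":0,"wy":0,"wz":0,"hand":5}
    - {"dx":0.02,"dy":0,"dz":-0.015,"wx":0,"wy":0,"wz":0,"hand":5}
    - {"dx":0.04,"dy":0,"dz":-0.015,"wx":0,"wy":0,"wz":0,"hand":5}
    - {"dx":0.06,"dy":0,"dz":-0.015,"wx":0,"wy":0,"wz":0,"hand":5}
    - {"dx":0.08,"dy":0,"dz":-0.015,"wx":0,"wy":0,"wz":0,"hand":5}
    - {"dx":0.1,"dy":0,"dz":-0.015,"wx":0,"wy":0,"wz":0,"hand":5}
    - {"dx":0.12,"dy":0,"dz":-0.015,"wx":0,"wy":0,"wz":0,"hand":5}
    - {"dx":0.14,"dy":0,"dz":-0.01,"wx":0,"wy":0,"wz":0,"hand":5}
    - {"dx":0.16,"dy":0,"dz":-0.005,"wx":0,"wy":0,"wz":0,"hand":5}
    - {"dx":0.18,"dy":0,"dz":0,"wx":0,"wy":0,"wz":0,"hand":5}
    - {"dx":0.2,"dy":0,"dz":0,"wx":0,"wy":0,"wz":0,"hand":5}
    - {"dx":0.22,"dy":0,"dz":0,"wx":0,"wy":0,"wz":0,"hand":5}
    - {"dx":0.23,"dy":0,"dz":0,"wx":0,"wy":0,"wz":0,"hand":5}
    - {"dx":0.24,"dy":0,"dz":0,"wx":0,"wy":0,"wz":0,"hand":5}
    - {"dx":0.24,"dy":0,"dz":0,"wx":0,"wy":0,"wz":0,"hand":5}
    - {"dx":0.24,"dy":0,"dz":0,"wx":0,"wy":0,"wz":0,"hand":5}

```text
clock: 16.4
eef_pos: [0.523, -0.018, 0.1262]
tool_rot: [0.729, 0.685, -0.0, -0.0]
ft_force: [0.4, -0.4, -3.1]
grip_width: 0.0151
grasp_force: 59.4
```

Run:
```python
from h import *
o=bot.get_obs();print(o['eef_pos'],o['ft_force'],o['ft_torque'])
```

```text
[ 0.52295147 -0.01802664  0.12615127] [ 0.44835646 -0.3968518  -3.14788185] [-0.01490181  0.02043544  0.0177571 ]
```

It has dropped: z fell 2 mm below the tip height with no load. Lowering gently.

Emit:
drive_tool:
  rows:
    - {"dx":0,"dy":0,"dz":0.03,"wx":0,"wy":0,"wz":0,"hand":5}
    - {"dx":0,"dy":0,"dz":0.06,"wx":0,"wy":0,"wz":0,"hand":5}
    - {"dx":0,"dy":0,"dz":0.09,"wx":0,"wy":0,"wz":0,"hand":5}
    - {"dx":0,"dy":0,"dz":0.11,"wx":0,"wy":0,"wz":0,"hand":5}
    - {"dx":0,"dy":0,"dz":0.11,"wx":0,"wy":0,"wz":0,"hand":5}

```text
clock: 16.9
eef_pos: [0.5228, -0.0181, 0.1205]
tool_rot: [0.729, 0.685, -0.0, -0.0]
ft_force: [0.3, 0.1, -3.5]
grip_width: 0.0145
grasp_force: 59.4
```

Run:
```python
from h import *
o=bot.get_obs();print(o['eef_pos'],o['ft_force'],o['ft_torque'])
```

```text
[ 0.52283652 -0.01812477  0.12054353] [ 0.33803118  0.09195831 -3.52011825] [-0.01233923 -0.0327473   0.00013441]
```

Free of side load, with the underside at about 82 mm. Continuing to the tray and down against the springs.

Emit:
drive_tool:
  rows:
    - {"dx":0,"dy":0,"dz":0.03,"wx":0,"wy":0,"wz":0,"hand":5}
    - {"dx":0,"dy":0,"dz":0.06,"wx":0,"wy":0,"wz":0,"hand":5}
    - {"dx":0,"dy":0,"dz":0.09,"wx":0,"wy":0,"wz":0,"hand":5}
    - {"dx":0,"dy":0,"dz":0.12,"wx":0,"wy":0,"wz":0,"hand":5}
    - {"dx":0,"dy":0,"dz":0.15,"wx":0,"wy":0,"wz":0,"hand":5}
    - {"dx":0,"dy":0,"dz":0.18,"wx":0,"wy":0,"wz":0,"hand":5}
    - {"dx":0,"dy":0,"dz":0.2,"wx":0,"wy":0,"wz":0,"hand":5}
    - {"dx":0,"dy":0,"dz":0.2,"wx":0,"wy":0,"wz":0,"hand":5}
    - {"dx":0,"dy":0,"dz":0.2,"wx":0,"wy":0,"wz":0,"hand":5}

```text
clock: 17.8
eef_pos: [0.523, -0.0181, 0.1119]
tool_rot: [0.729, 0.685, 0.0, 0.0]
ft_force: [-3.5, 0.1, 7.0]
grip_width: 0.0146
grasp_force: 60.8
```

Run:
```python
from h import *
o=bot.get_obs();print(o['eef_pos'],o['ft_force'],o['ft_torque'])
```

```text
[ 0.52303381 -0.01809745  0.11187015] [-3.5375771   0.08912215  6.99178951] [-0.03061873  0.87120776  0.03499916]
```

Emit:
drive_tool:
  rows:
    - {"dx":0,"dy":0,"dz":0.03,"wx":0,"wy":0,"wz":0,"hand":5}
    - {"dx":0,"dy":0,"dz":0.06,"wx":0,"wy":0,"wz":0,"hand":5}
    - {"dx":0,"dy":0,"dz":0.08,"wx":0,"wy":0,"wz":0,"hand":5}
    - {"dx":0,"dy":0,"dz":0.1,"wx":0,"wy":0,"wz":0,"hand":5}
    - {"dx":0,"dy":0,"dz":0.1,"wx":0,"wy":0,"wz":0,"hand":5}
    - {"dx":0,"dy":0,"dz":0.1,"wx":0,"wy":0,"wz":0,"hand":5}

```text
clock: 18.4
eef_pos: [0.523, -0.0181, 0.1084]
tool_rot: [0.729, 0.685, 0.001, 0.001]
ft_force: [-6.9, 0.1, 14.7]
grip_width: 0.0149
grasp_force: 62.1
```

Run:
```python
from h import *
o=bot.get_obs();print(o['eef_pos'],o['ft_force'],o['ft_torque'])
```

```text
[ 0.52303451 -0.018108    0.10840232] [-6.85382196  0.07006194 14.65005122] [0.04379077 1.62261706 0.04330951]
```

Run:
```python
from h import *
o=bot.get_obs();Rt=R.from_quat(o['tool_rot']).as_matrix();print(np.degrees(Rt[2]),o['joint_pos'])
im=bot.camera('wrist');save('w5.png',im);K=cal('wrist')
bot.camera('scene')
d=np.load('w3.npz');
p=cv2.imread('pics/w3.png')
# green plate far edge row at several columns now vs before
for n,I in (('w3',p),('w5',im[:,:,::-1])):
    h=cv2.cvtColor(np.ascontiguousarray(I),cv2.COLOR_BGR2HSV);m=(abs(h[:,:,0].astype(int)-70)<15)&(h[:,:,1]>90)
    print(n,[(c,int(np.nonzero(m[:,c])[0].min())) for c in (60,120,200,420,520,580)], [(r,int(np.nonzero(m[r])[0].min()),int(np.nonzero(m[r])[0].max())) for r in (150,200,250)])
```

```text
[ 4.60320620e-03  1.03807607e-01 -5.72956853e+01] [-3.46242678e-02  3.81895646e-01 -1.63379114e-01  1.02370826e+00
  3.04994557e-05  1.59829276e+00]
w3 [(60, 137), (120, 137), (200, 137), (420, 136), (520, 137), (580, 135)] [(150, 45, 594), (200, 56, 583), (250, 67, 572)]
w5 [(60, 137), (120, 137), (200, 137), (420, 137), (520, 137), (580, 136)] [(150, 45, 593), (200, 56, 583), (250, 67, 572)]
```

Template home on the near rail, far side ~0.4 mm high (moment 1.6 N m, tool tilt 0.1°). Levelling with a small turn and a bit more push.

Emit:
drive_tool:
  rows:
    - {"dx":0,"dy":0,"dz":0.01,"wx":0.02,"wy":0,"wz":0,"hand":5}
    - {"dx":0,"dy":0,"dz":0.02,"wx":0.04,"wy":0,"wz":0,"hand":5}
    - {"dx":0,"dy":0,"dz":0.03,"wx":0.06,"wy":0,"wz":0,"hand":5}
    - {"dx":0,"dy":0,"dz":0.03,"wx":0.06,"wy":0,"wz":0,"hand":5}
    - {"dx":0,"dy":0,"dz":0.03,"wx":0.06,"wy":0,"wz":0,"hand":5}

```text
clock: 19.0
eef_pos: [0.523, -0.0181, 0.1084]
tool_rot: [0.729, 0.685, -0.001, -0.001]
ft_force: [-11.4, 0.1, 24.2]
grip_width: 0.0148
grasp_force: 63.3
```

Run:
```python
from h import *
o=bot.get_obs();print(o['eef_pos'],o['ft_force'],o['ft_torque'],np.degrees(R.from_quat(o['tool_rot']).as_matrix()[2]))
```

```text
[ 0.52303385 -0.01811939  0.10837993] [-11.35424549   0.12554063  24.20124497] [ 0.04690257  2.1671054  -0.04405359] [ 3.70623116e-03 -1.41215124e-01 -5.72956054e+01]
```

z stays at 0.1084 while the force rises from 15 to 24 N: a hard stop, 20 mm below the tip-contact height, so it is on the rails. Halving the tilt trim and holding to check it is stable.

Emit:
drive_tool:
  rows:
    - {"dx":0,"dy":0,"dz":0.01,"wx":-0.03,"wy":0,"wz":0,"hand":5}
    - {"dx":0,"dy":0,"dz":0.01,"wx":-0.03,"wy":0,"wz":0,"hand":5}
    - {"dx":0,"dy":0,"dz":0.01,"wx":-0.03,"wy":0,"wz":0,"hand":5}
    - {"dx":0,"dy":0,"dz":0.01,"wx":-0.03,"wy":0,"wz":0,"hand":5}
    - {"dx":0,"dy":0,"dz":0.01,"wx":-0.03,"wy":0,"wz":0,"hand":5}
    - {"dx":0,"dy":0,"dz":0.01,"wx":-0.03,"wy":0,"wz":0,"hand":5}

```text
clock: 19.6
eef_pos: [0.523, -0.0181, 0.1084]
tool_rot: [0.729, 0.685, 0.0, 0.0]
ft_force: [-12.3, 0.2, 27.3]
grip_width: 0.015
grasp_force: 63.8
```

Run:
```python
from h import *
o=bot.get_obs();print(o['eef_pos'],o['ft_force'],o['ft_torque'],np.degrees(R.from_quat(o['tool_rot']).as_matrix()[2]))
im=bot.camera('scene');t=bot.camera('top')
p=np.zeros((450,800,3),np.uint8);p[:,:480]=cv2.resize(im[190:340,220:380],(480,450),interpolation=cv2.INTER_CUBIC);p[:,480:]=cv2.resize(t[100:350,130:530],(320,200))[:,:].repeat(1,0) if 0 else np.vstack([cv2.resize(t,(320,240)),cv2.resize(im[140:430,130:450],(320,210))])
save('end.png',p)
```

```text
[ 0.5230494  -0.01812161  0.10837776] [-12.32054715   0.19966116  27.27403255] [ 0.08032123  2.43871222 -0.00709418] [ 3.90127661e-03  2.97054263e-02 -5.72957717e+01]
```

View pics/end.png

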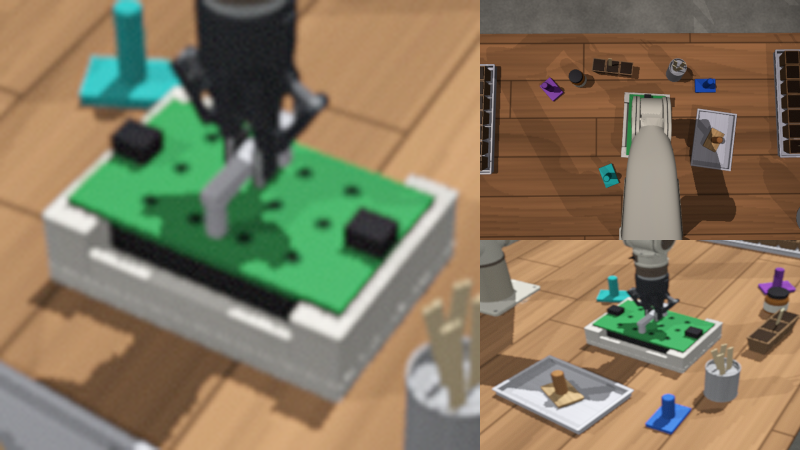

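The template lies flush on both white rails with the handle gripped, the tamper stands in the pan, and the pots, can and jar are where they were. Handing in.

```bash
python3 -c "
from h import *
print(bot.job_done())"
```

```text
the job is handed in; nothing more can be done
None
```

Job handed in at about 20 s, no verdict returned: the tamper stands in the pan, the template was slid onto the pins and is gripped and held down on both end rails (about 27 N), and the pots, can and jar were not touched.

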